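# Fold back the bifold dust cover of the wide accessory case

### The arm

A 6-joint arm with a two-finger parallel gripper is mounted at the origin on the work surface. World frame = base frame: x ahead of the robot, y to its left, z up, the work surface at z = 0. Lengths are in m, angles in degrees, forces in N, time in s.
With the tool pointing down it reaches from about 0.375 to 0.9 m from the base axis. Payload 3.1 kg.
Tool frame: the origin (TCP) lies midway between the tips of the shut fingers; the grasp point (between the pads) lies 19 mm behind it; x points along the fingers, z is the direction in which the jaws open and shut, and the axes are right-handed (so a half turn about x gives the same grasp; the last joint's range is limited). The gripper opens to 87 mm and grips with 3 to 60 N. Pads are 19 mm wide; open, the fingers measure 117 mm over their backs; the gripper's body (75 mm by 190 mm) begins 51 mm behind the grasp point.
Start: joints at [65.403, 30.224, 82.088, -0, 67.689, -10.227], TCP at [0.155, 0.605, 0.223] pointing down, gripper open.
Joint ranges: [-176.69, 176.69], [-43.24, 126.21], [12.49, 139.97], [-82, 262], [0, 151.66], [-163.58, 163.58]. Speed limits (degrees/s): [159.86, 159.86, 180, 180, 180, 180].

### API

Orientations are given as a 3x3 rotation matrix whose columns are the frame's x, y, z axes.
In Python, from rig import * gives the robot as it stands.
- The arm moves only by the tool play_rows, never from a script. Its argument "rows" is a list that holds one entry, the list of rows, each a list of 7 numbers: the shift along the tool's x, y, z in m, then the turn, a rotation vector about the tool's x, y, z in degrees, then the finger opening in m, from 0 to 0.087. A call has 1 to 12 rows; each row is the pose to reach, as a shift and turn from the pose commanded when the call began, along the tool's axes at that moment; what a row does not reach only later rows make up. A row lasts 1/10 s, in which the tool goes at most 50 mm and 8.59 degrees, less where a joint would pass 70% of its speed; a pose out of reach is approached as far as the arm can. A call with a gripper value outside its range is refused whole. The fingers move at their own pace and stop on an object; the grip force is fixed at half the most. Time passes only in rows, so rows that repeat a pose let the fingers close. It gives the time, the measured TCP pose, the force and the opening at its end, in the units of the state.
- read_state(): the state, without advancing time (a new reading comes with each control period).
- capture(name): name is "scene" or "side" or "wrist"; returns a dict with "pixels" (480x640x3 uint8, red, green, blue), "intrinsics" (3x3 intrinsics, pixels), "rvec" (rotation vector, rad) and "tvec" (3), from world to camera coordinates, as OpenCV has them. Camera axes: x right, y down, z forward; pixel columns grow to the right and rows downward; lengths in m; the calibration is good to about 2 mm. A picture is of the moment at which its call begins. There is no depth.
- hand_in(): hands the job in, once; it reports no verdict.
Trained networks look in the newest picture that a camera, given by its name, has taken for a name from the list of things; names that differ only in an ending like _2 or _b are one class to them, and where a whole thing is asked for, a point or a joint stands for the part that bears it (a point fixed in the world has none). Each returns a list of dicts, best first, with "p" (0 to 1); they miss things now and then, are a little off and sometimes report something else, mostly with a low value. They report only what shows in the picture. A call takes as long as a camera call.
- trace(camera, target): "mask" (480x640 bool, what is visible of it) and "at" ([column, row] in pixels, amid what is visible of it).
The state is a dict: "time_s": time; "joint_positions": joint angles; "qvel": joint speeds; "tau": joint torques, N m; "position": TCP position; "tcp_rot": TCP orientation; "force": force on the tool from outside, world axes, zero at the start; "moment": the same for the moment, N m; "opening": opening from 0.0 (shut) to 1.0 (fully open).
Only numpy, scipy, OpenCV 4.12 (cv2) and the standard library are available. Lean on these libraries where they do the work, as an engineer would, in place of code of your own. Each camera call takes 0.05 s, during which the arm holds its last target.

### The job

Two accessory cases stand on the detailing bench, each with a two-panel folding dust cover whose front panel has been left half raised. On the wider case, push the raised front panel on over its hinge until it lies fully flat on the rear panel, which must stay lying down on the case. Leave the narrow case's cover as it is.

Things in the scene. Friction and masses are not known exactly. Their poses are not given: they have to be found in the camera images.
- wide_hinge (a point): Hinge middle between the two grey cover panels of the WIDE case (fixed black tray 200 mm deep, 200 wide, 60 high, on a plywood riser of 0 to 33 mm; two discs in its front), over the case's centre, 66 mm above the riser; stays put. x points to the case's back, y along the hinge, z up. The rear panel lies behind it (x 2 to 99 mm, top at z 0). The front panel is 98 mm long from the hinge, 200 wide, 6 thick.
- wide_front (a joint): Wide case's front panel, rad from the rear panel's plane: 0 = closed, level over the front half; pi/2 = upright; pi = folded back flat on the rear panel (end stop; its upper face is then 6 mm above the hinge line). Starts at 1.1 to 1.7. Stiff hinge: the panel stays at any angle it is left at and takes about 2 N at its free edge to move.
- wide_rear (a joint): Angle of the wide case's rear panel in rad about the case's back rim: 0 = lying flat on the case (as at the start), grows if its front edge is lifted. Stiff hinge, must stay down.
- narrow_edge (a point): Middle of the free edge of the NARROW case's half-raised front panel (same kind of case, cover and riser, 200 mm deep, 60 high, only 110 wide, six steel sockets in it; panel 98 mm long, hinge line 66 mm above its riser). Leave it as it is. Axes are the panel's: y along its hinge.

How it is judged (in metres and radians):
At the end, for the whole second after the job is handed in: The wide case's front panel lies folded back on its rear panel (within 0.17 rad, about 10 degrees, of flat) and is at rest, the rear panel is still down on the case (lifted less than 0.12 rad), and the free edge of the narrow case's front panel is within 15 mm of where it started (value of joint wide_front above 2.97 rad and value of joint wide_rear below 0.12 rad and velocity of joint wide_front between -0.05 and 0.05 rad/s and distance of narrow_edge from where it was at the start of the episode below 0.015 m); the robot touches nothing.
It fails at once if the narrow case's cover is moved (its free edge by more than 15 mm) (distance of narrow_edge from where it was at the start of the episode above 0.015 m).
It also fails if it takes over 27 s, if anything falls off the work surface, if the arm or the gripper's body presses on something with over 40 N, if the wrist force passes 120 N, or if a joint passes its speed limit or range.

## Working session

There is one attempt and no reset: what is moved stays moved. The work goes in short steps, Python scripts to look and compute and a tool call to move; the robot and the scene stay as the last step left them, time stands still between calls to the robot, and variables do not carry over. Pictures are saved under pics/ and viewed, and the job is handed in when it is done.

Besides the shell and the picture viewer there is one more tool, called after ">>>" by a JSON object that holds its "method" and its "body", one argument or row to a line. play_rows: Moves the arm, as the interface text tells. Its arguments: {"type":"object","properties":{"rows":{"type":"array"}},"required":["rows"]}

```bash
mkdir -p pics; ls; python3 - <<'E'
from rig import *
import cv2
s=read_state(); print(s)
for n in ["scene","side","wrist"]:
    c=capture(n); cv2.imwrite(f"pics/{n}0.png",c["pixels"][:,:,::-1])
    print(n,c["intrinsics"].tolist(),c["rvec"],c["tvec"])
    for t in ["wide_hinge","wide_front","wide_rear","narrow_edge"]:
        for r in trace(n,t)[:2]:
            m=r["mask"]; print(t,r["p"],r["at"],m.sum())
            cv2.imwrite(f"pics/m_{n}_{t}.png",m.astype('uint8')*255)
E
```

```text
pics
{'time_s': 0.0, 'joint_positions': array([ 6.54041814e+01,  3.02779517e+01,  8.21557687e+01, -1.92285088e-03,
        6.76906833e+01, -1.02261886e+01]), 'qvel': array([ 0.06688841, -0.03055296,  0.07812188, -0.07049501,  0.0775201 ,
       -0.01698196]), 'tau': array([-1.84423741e-03, -4.40039241e+01, -1.76590419e+01,  6.30018348e-02,
        5.80154860e-02, -1.72903806e-04]), 'position': array([0.15476814, 0.6047748 , 0.22158596]), 'tcp_rot': array([[-8.75475486e-04, -9.68717859e-01,  2.48163137e-01],
       [-1.98716933e-03,  2.48164427e-01,  9.68715886e-01],
       [-9.99997642e-01,  3.54944838e-04, -2.14226829e-03]]), 'force': array([-0.15438566,  0.2453687 ,  0.25967998]), 'moment': array([-0.01957625,  0.01844697, -0.00062621]), 'opening': 0.998776404757254}
scene [[453.0571223912768, 0.0, 317.5840753233035], [0.0, 453.0571223912768, 241.23115683736134], [0.0, 0.0, 1.0]] [ 1.48947149  1.89262792 -0.97297914] [ 0.12774089 -0.20229805  1.35655142]
wide_hinge 0.65 [398.3, 300.1] 15153
wide_front 0.65 [411.6, 261.4] 5434
wide_rear 0.8 [399.4, 285.1] 10189
narrow_edge 0.81 [210.1, 233.7] 1983
narrow_edge 0.36 [401.1, 282.1] 10394
side [[466.1801452565119, 0.0, 315.74943878623407], [0.0, 466.1801452565119, 237.90281457243282], [0.0, 0.0, 1.0]] [ 0.31971123 -2.68797982  1.40012386] [0.5268932  0.17103486 0.74552482]
wide_hinge 0.94 [265.9, 336.0] 23883
wide_front 0.87 [256.7, 288.0] 5544
wide_front 0.46 [237.9, 297.9] 8189
wide_rear 0.75 [235.9, 299.2] 8225
narrow_edge 0.87 [335.0, 173.0] 1002
wrist [[354.4526043513727, 0.0, 318.87477320782966], [0.0, 354.4526043513727, 242.31989355254817], [0.0, 0.0, 1.0]] [-2.28648585 -1.77414266 -0.26572173] [-0.62417522 -0.03558806  0.39124401]
```

View pics/scene0.png

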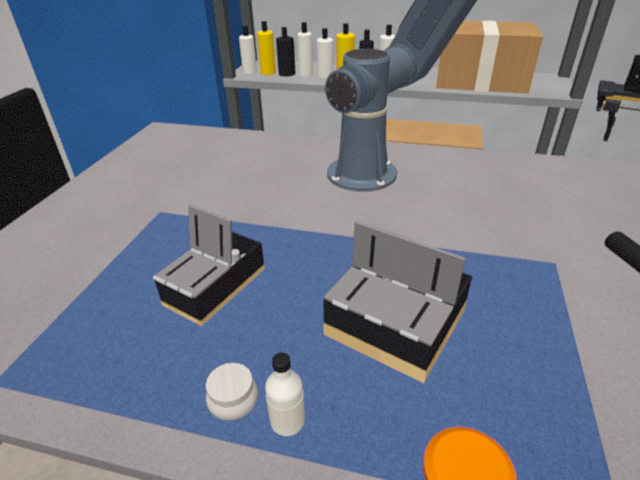

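View pics/side0.png

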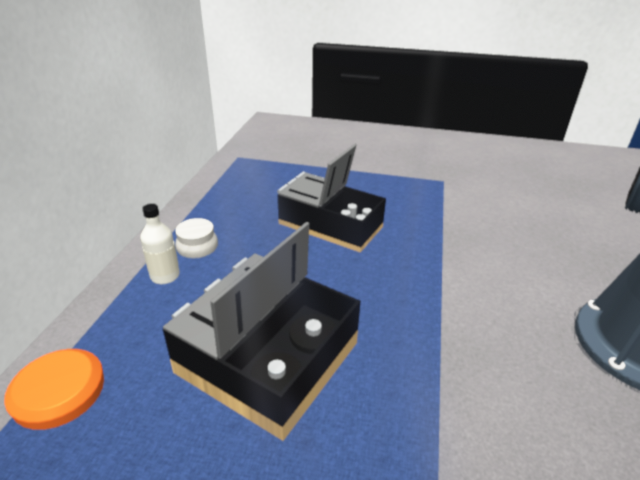

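View pics/wrist0.png

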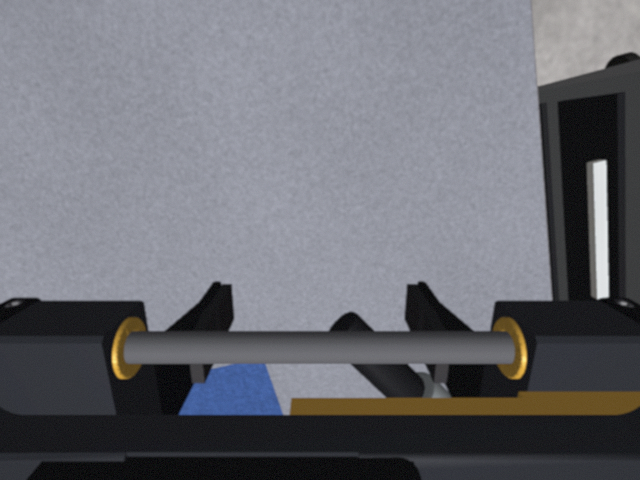

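The scene picture shows the wide case around (398,300) and its panel's top edge from (356,227) to (461,262). In the side view that edge runs from (217,293) to (309,228). The narrow case is at (210,260) and (335,200). Next I'll zoom in to pick corners.

```bash
python3 - <<'E'
import cv2
a=cv2.imread("pics/scene0.png")[210:390,310:490]; b=cv2.imread("pics/side0.png")[215:445,150:380]
cv2.imwrite("pics/za.png",cv2.resize(a,(600,600),interpolation=cv2.INTER_CUBIC))
cv2.imwrite("pics/zb.png",cv2.resize(b,(600,600),interpolation=cv2.INTER_CUBIC))
E
```

```text
(no output)
```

View pics/za.png

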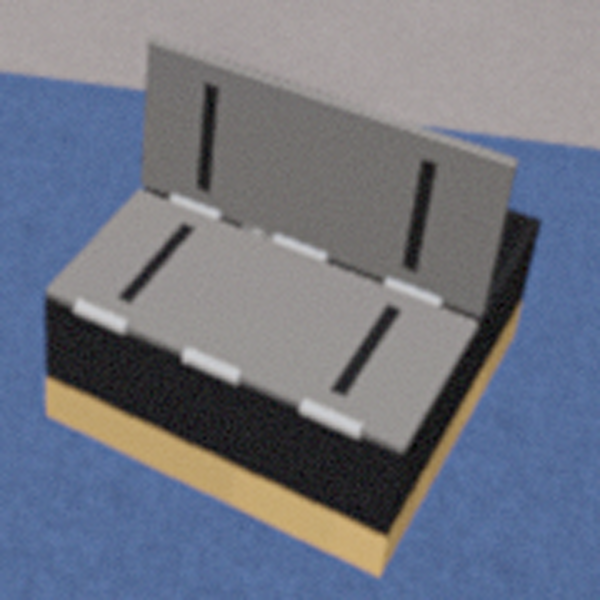

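View pics/zb.png

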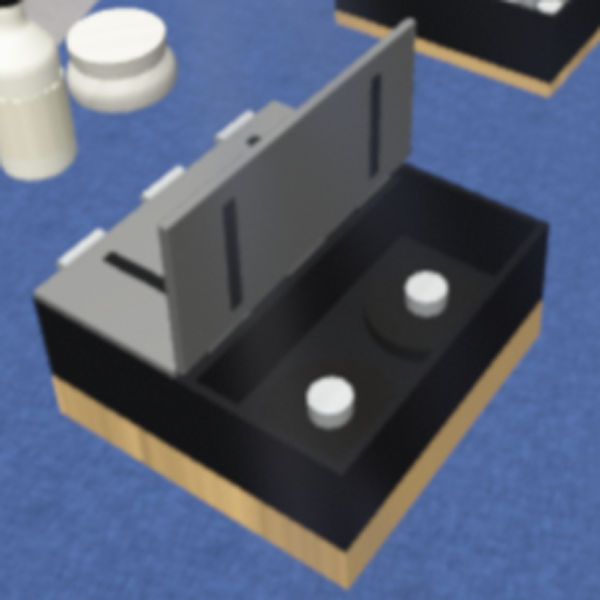

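```bash
cat > fit.py <<'E'
from rig import *
import cv2, numpy as np
from scipy.optimize import least_squares
cs={n:capture(n) for n in("scene","side")}
def proj(n,P):
    c=cs[n]; return cv2.projectPoints(np.asarray(P,float),c["rvec"],c["tvec"],c["intrinsics"],None)[0][:,0]
pts=[]
def S(u,v,*m): pts.append(("scene",310+(u-1)/3.333,210+(v-1)/3.333,m))
def D(u,v,*m): pts.append(("side",150+(u-1)/2.609,215+(v-1)/2.609,m))
S(150,42,'p',-.1);S(515,160,'p',.1)
S(47,292,.099,-.1,0);S(405,450,.099,.1,0)
S(47,417,.1,-.1,'r');S(381,577,.1,.1,'r');S(47,378,.1,-.1,-.066);S(386,533,.1,.1,-.066);S(540,220,-.1,.1,-.006)
D(161,228,'p',.1);D(411,18,'p',-.1)
D(347,550,-.1,.1,-.066);D(347,588,-.1,.1,'r');D(543,303,-.1,-.1,-.066);D(541,330,-.1,-.1,'r');D(548,225,-.1,-.1,-.006)
D(35,293,.099,.1,0);D(53,378,.1,.1,-.066);D(62,412,.1,.1,'r')
def W(q,m):
    x,y,yaw,r,th=q
    if m[0]=='p': l=[-.098*np.cos(th),m[1],.098*np.sin(th)]
    else: l=[m[0],m[1],-.066-r if m[2]=='r' else m[2]]
    c,s=np.cos(yaw),np.sin(yaw)
    return [x+c*l[0]-s*l[1],y+s*l[0]+c*l[1],.066+r+l[2]]
def res(q): return np.concatenate([proj(n,[W(q,m)])[0]-[u,v] for n,u,v,m in pts])
if __name__=="__main__":
  for y0 in(-.5,0,.5):
    s=least_squares(res,[.55,.2,y0,.015,1.5],loss="soft_l1")
    print(s.cost,s.x,np.degrees(s.x[2]))
  print(np.round(res(s.x).reshape(-1,2),1).tolist())
  yaw=s.x[2]
E
python3 fit.py
```

```text
10.825125419925111 [ 0.57719212  0.16804865 -0.33076503  0.0303076   1.51079187] -18.951440103844583
10.825125419924973 [ 0.57719212  0.16804865 -0.33076503  0.0303076   1.51079188] -18.951440151997144
10.825125419927879 [ 0.57719212  0.16804865 -0.33076503  0.0303076   1.51079185] -18.951440103438138
[[-1.0, -0.7], [-0.2, 0.8], [-1.1, -0.9], [-0.3, -1.3], [-0.6, -0.7], [-0.6, -0.7], [-0.8, -0.2], [0.0, 1.1], [-0.5, -0.6], [-0.0, 0.8], [-0.2, 1.0], [0.1, 2.0], [0.7, 1.2], [-0.2, -1.7], [-0.7, 1.4], [0.5, -0.5], [-1.5, 0.2], [-0.8, -0.1], [-0.8, 0.6]]
```

Fit residuals are about 1 px. Hinge is at (0.577, 0.168, 0.096), yaw is -19°, riser is 30 mm (within 0–33) and the panel is at 1.51 rad (within range). I'll move to in front of the panel at safe height, with the fingers shut.

>>> {"method": "play_rows", "body": {
  "rows": [
    [[0,-0.037,-0.026,0.4,0,0,0],[0,-0.075,-0.052,0.8,0,0,0],[0,-0.112,-0.078,1.2,0,0,0],[0,-0.149,-0.104,1.6,0,0,0],[0,-0.187,-0.13,2,0,0,0],[0,-0.224,-0.156,2.4,0,0,0],[0,-0.261,-0.182,2.8,0,0,0],[0,-0.298,-0.209,3.2,0,0,0],[0,-0.336,-0.235,3.6,0,0,0],[0,-0.373,-0.261,4,0,0,0],[0,-0.41,-0.287,4.4,0,0,0],[0,-0.448,-0.313,4.7,0,0,0]]
  ]
}}

```text
time_s: 2.05
position: [0.5124, 0.1895, 0.2228]
tcp_rot: [[0.0, -0.945, 0.327], [0.0, 0.327, 0.945], [-1.0, -0.0, 0.0]]
force: [-0.0, 0.4, 0.6]
opening: 0.032
```

```bash
cat > st.py <<'E'
from rig import *
import numpy as np,sys,cv2
s=read_state(); p=s["position"]-[.5772,.1680,.0963]
a=-.3308;c,q=np.cos(a),np.sin(a)
print("t",s["time_s"],"case xyz",np.round([c*p[0]+q*p[1],-q*p[0]+c*p[1],p[2]],4),"F",np.round(s["force"],2),"open",s["opening"],"qvel",np.abs(s["qvel"]).max())
print(np.round(s["tcp_rot"],3).tolist())
if len(sys.argv)>1:
    A=[capture(n)["pixels"] for n in("scene","side")]
    cv2.imwrite(f"pics/{sys.argv[1]}.png",np.hstack([A[0][150:400,250:520],A[1][150:400,130:400]])[:,:,::-1].repeat(1,0))
E
python3 st.py p1
```

```text
t 2.05 case xyz [-0.0683 -0.0007  0.1265] F [-0.03  0.39  0.61] open 0.03159497951974793 qvel 42.81682941172802
[[0.0, -0.945, 0.327], [0.0, 0.327, 0.945], [-1.0, -0.0, 0.0]]
```

View pics/p1.png

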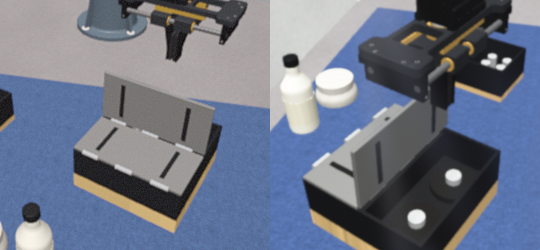

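The hand is in front of the panel, clear of it, and the fingers are shut. The scene crop shows the tip at (175,55) and the panel unmoved. Now descend to about 75 mm above the hinge, then start the push.

>>> {"method": "play_rows", "body": {
  "rows": [
    [[0.015,0,0,0,0,0,0],[0.035,0,0,0,0,0,0],[0.051,0,0,0,0,0,0],[0.051,-0.015,0,0,0,0,0],[0.051,-0.03,0,0,0,0,0],[0.051,-0.04,0,0,0,0,0],[0.051,-0.05,0,0,0,0,0],[0.052,-0.058,0,0,0,0,0],[0.053,-0.066,0,0,0,0,0],[0.054,-0.074,0,0,0,0,0],[0.054,-0.08,0,0,0,0,0],[0.054,-0.08,0,0,0,0,0]]
  ]
}}

```text
time_s: 3.35
position: [0.5878, 0.1645, 0.1682]
tcp_rot: [[0.0, -0.945, 0.327], [-0.0, 0.327, 0.945], [-1.0, -0.001, -0.0]]
force: [-0.9, -0.6, 0.1]
opening: 0.004
```

```bash
python3 st.py p2
```

```text
t 3.35 case xyz [0.0111 0.0001 0.0719] F [-0.9  -0.6   0.14] open 0.0038284386524150083 qvel 0.7724593189254505
[[0.0, -0.945, 0.327], [-0.0, 0.327, 0.945], [-1.0, -0.001, -0.0]]
```

View pics/p2.png

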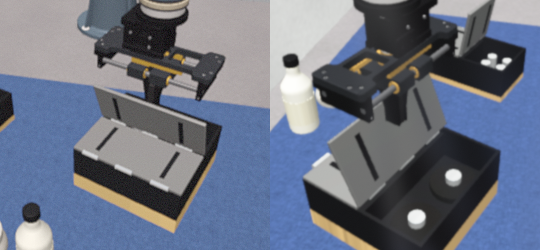

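The panel is being pushed back: in both crops it leans rearward, with the finger in the middle, and the rear panel is flat. I'll continue the arc.

>>> {"method": "play_rows", "body": {
  "rows": [
    [[0.004,-0.009,0,0,0,0,0],[0.008,-0.018,0,0,0,0,0],[0.014,-0.027,0,0,0,0,0],[0.022,-0.035,0,0,0,0,0],[0.028,-0.04,0,0,0,0,0],[0.034,-0.044,0,0,0,0,0],[0.041,-0.048,0,0,0,0,0],[0.047,-0.05,0,0,0,0,0],[0.053,-0.052,0,0,0,0,0],[0.058,-0.054,0,0,0,0,0],[0.062,-0.055,0,0,0,0,0],[0.062,-0.055,0,0,0,0,0]]
  ]
}}

```text
time_s: 4.65
position: [0.6388, 0.1469, 0.1059]
tcp_rot: [[-0.001, -0.945, 0.327], [-0.0, 0.327, 0.945], [-1.0, 0.001, -0.0]]
force: [0.1, 1.1, 0.3]
opening: 0.01
```

```bash
python3 st.py p3
```

```text
t 4.65 case xyz [0.0651 0.0001 0.0096] F [0.05 1.11 0.29] open 0.009827951412778061 qvel 0.612735833874551
[[-0.001, -0.945, 0.327], [-0.0, 0.327, 0.945], [-1.0, 0.001, -0.0]]
```

View pics/p3.png

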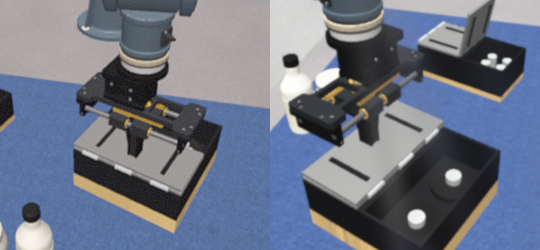

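Almost flat, with the finger at about 9.6 mm against 6 mm when flat. Press slowly until there is force.

>>> {"method": "play_rows", "body": {
  "rows": [
    [[0.002,0,0,0,0,0,0],[0.003,0,0,0,0,0,0],[0.004,0,0,0,0,0,0],[0.005,0,0,0,0,0,0],[0.005,0,0,0,0,0,0]]
  ]
}}

```text
time_s: 5.25
position: [0.6395, 0.147, 0.1034]
tcp_rot: [[0.002, -0.945, 0.327], [-0.0, 0.327, 0.945], [-1.0, -0.002, 0.001]]
force: [-1.3, -0.6, 7.7]
opening: 0.009
```

It stopped at 7 mm with a 7.7 N upward force, more than the hinge alone needs, so it's at the stop. One slightly firmer press, then lift clear.

>>> {"method": "play_rows", "body": {
  "rows": [
    [[0.002,0,0,0,0,0,0],[0.002,0,0,0,0,0,0]]
  ]
}}

```text
time_s: 5.45
position: [0.6396, 0.147, 0.1032]
tcp_rot: [[0.002, -0.945, 0.326], [-0.0, 0.326, 0.945], [-1.0, -0.002, 0.001]]
force: [-5.0, -1.5, 16.1]
opening: 0.006
```

>>> {"method": "play_rows", "body": {
  "rows": [
    [[-0.005,0,0,0,0,0,0],[-0.02,0,0,0,0,0,0],[-0.05,0,0,0,0,0,0],[-0.09,0,0,0,0,0,0],[-0.13,0.03,0,0,0,0,0],[-0.15,0.07,0.02,0,0,0,0],[-0.15,0.11,0.06,0,0,0,0],[-0.15,0.14,0.1,0,0,0,0],[-0.15,0.17,0.14,0,0,0,0],[-0.15,0.19,0.17,0,0,0,0],[-0.15,0.2,0.18,0,0,0,0],[-0.15,0.2,0.18,0,0,0,0]]
  ]
}}

```text
time_s: 6.65
position: [0.5074, 0.3841, 0.2497]
tcp_rot: [[-0.0, -0.946, 0.323], [-0.0, 0.323, 0.946], [-1.0, 0.0, -0.0]]
force: [-0.0, -1.0, -0.4]
opening: 0.005
```

```bash
python3 st.py p4; python3 - <<'E'
from fit import *
o=cv2.imread("pics/scene0.png");o2=cv2.imread("pics/side0.png")
# narrow case change vs. start
for n,a,(r0,r1,c0,c1) in(("scene",o,(190,330,145,275)),("side",o2,(140,255,270,395))):
    b=cs[n]["pixels"][:,:,::-1]
    d=cv2.absdiff(cv2.GaussianBlur(a,(0,0),1.5),cv2.GaussianBlur(b.copy(),(0,0),1.5)).max(2)[r0:r1,c0:c1]
    print(n,"narrow diff max",d.max(),(d>25).sum())
q=[.5772,.1680,-.3308,.0303,0]
im=[]
for n in cs:
    b=cs[n]["pixels"][:,:,::-1].copy()
    for th,col in((np.pi,(0,255,0)),(2.97,(0,0,255))):
        c,s=np.cos(q[2]),np.sin(q[2])
        L=[]
        for y in(-.1,.1):
            x=-.098*np.cos(th)-.006*np.sin(th);z=.098*np.sin(th)-.006*np.cos(th)
            L.append([q[0]+c*x-s*y,q[1]+s*x+c*y,.0963+z])
        p=proj(n,L).round().astype(int);cv2.line(b,tuple(map(int,p[0])),tuple(map(int,p[1])),col,1)
    y0,x0=(210,310) if n=="scene" else (200,150)
    im.append(cv2.resize(b[y0:y0+200,x0:x0+190],(380,400),interpolation=cv2.INTER_CUBIC))
cv2.imwrite("pics/ov.png",np.hstack(im))
E
```

```text
t 6.65 case xyz [-0.1362  0.1817  0.1534] F [-0.03 -1.03 -0.41] open 0.005037358901941046 qvel 3.4038900643740115
[[-0.0, -0.946, 0.323], [-0.0, 0.323, 0.946], [-1.0, 0.0, -0.0]]
scene narrow diff max 6 0
side narrow diff max 159 5538
```

View pics/ov.png

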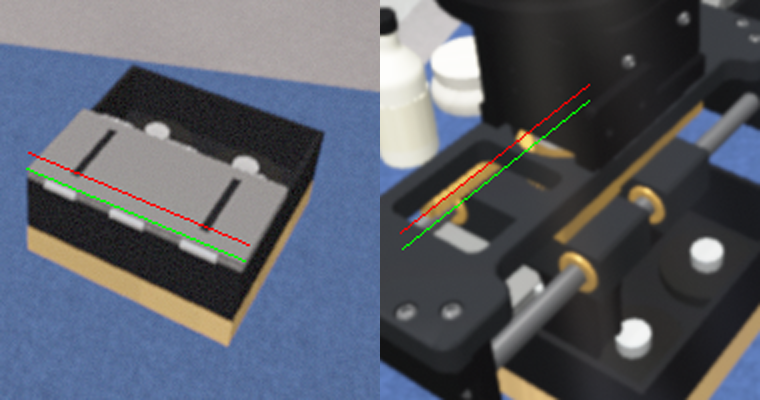

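In the scene view the panel's free edge lies on the predicted "flat" line, from (30,170) to (245,260) in the crop. The arm blocks the side view. The narrow case's pixels in the scene view are unchanged and the arm is clear, so I'm handing in.

```bash
python3 -c "
from rig import *
print(hand_in())"
```

```text
the job is handed in; nothing more can be done
None
```

I pushed the wide case's front panel over its hinge with the shut fingertips, pressed it flat on the rear panel, lifted clear and handed in at about 6.7 s. No verdict was reported.

- **Front panel:** the final press stopped 7 mm above the hinge line (6 mm expected), with an upward force of about 16 N. In the last scene picture its free edge lies on the predicted fully flat line, clearly past the 2.97 rad line.
- **Rear panel:** it looked flat on the case in that picture. I did not measure its angle separately.
- **Narrow case:** the scene view showed no pixel change from the start. The side view could not confirm this, nor the final panel angle, because the arm blocked it, and that check showed large differences for this reason.
- **Arm:** it ended touching nothing, with the tip about 0.25 m above the bench.

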